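# Move the utensils from the old trays to the new drawer insert

## Robot

A 6-joint arm with a two-finger parallel gripper is mounted at the origin on the work surface. World frame = base frame: x ahead of the robot, y to its left, z up, the work surface at z = 0. Lengths are in mm, angles in rad, forces in N, time in s.
With the tool pointing down it reaches from about 350 to 975 mm from the base axis. Payload 17.4 kg.
Tool frame: the origin (TCP) lies on the centre line of the jaws, within the pads' length; the fingertips stand 8 mm ahead of it and the grasp point (between the pads) lies 11 mm behind it (tcp_to_tips is the distance from the TCP to the fingertips, in mm); z points along the fingers, y is the line along which they close (so a half turn about z gives the same grasp; the last joint's range is limited). The gripper opens to 85 mm and grips with 20 to 120 N. Pads are 22 mm wide; open, the fingers measure 114 mm over their backs; the gripper's body (76 mm by 85 mm) begins 54 mm behind the grasp point. The pads swing forward as they close: fully open they stand 13 mm farther back than shut.
Start: joints at [-1.335, 0.116, 1.442, -0, 1.584, -0.038], TCP at [182.505, -649.865, 239.303] pointing down, gripper open.
Joint ranges: [-2.83, 2.83], [-0.83, 2.19], [0.07, 2.5], [-1.14, 4.28], [0.01, 3], [-2.97, 2.97]. Speed limits (rad/s): [1.89, 1.89, 2.22, 3.14, 3.14, 3.14].

## Interface

Orientations are given as a unit quaternion [w, x, y, z].
In Python, from workcell import get_obs, snapshot, camera_info, sign_off, tcp_to_tips gives the robot as it stands. The module is installed in compiled form; this text tells all that it offers.
- The arm moves only by the tool move_arm, never from a script. Its argument "moves" is one flat list of numbers, 7 for each row, row after row: the shift along the world's x, y, z in mm, then the turn, a rotation vector about the world's x, y, z in degrees, then the opening, from 0 (shut) to 1 (fully open). A call has 1 to 10 rows; each row is the pose to reach, as a shift and turn from the pose commanded when the call began; what a row does not reach only later rows make up. A row lasts 1/8 s, in which the tool goes at most 62.5 mm and 10.7 degrees, less where a joint would pass 70% of its speed; a pose out of reach is approached as far as the arm can. A call with a gripper value outside its range is refused whole. The fingers move at their own pace and stop on an object; "squeeze" is the grip in N (left out, the last holds). Time passes only in rows, so rows that repeat a pose let the fingers close. It gives the time, the measured TCP pose, the force, the opening and the grip force at its end, in the units of the state.
- get_obs(): the state, without advancing time (a new reading comes with each control period).
- snapshot(name): name is "side" or "top"; returns the picture (480x640x3 uint8, red, green, blue); there is no depth.
- camera_info(name): a dict with "K" (3x3 intrinsics, pixels), "camera_from_world" (4x4, takes a point from world to camera coordinates). Camera axes: x right, y up, looking along -z (the intrinsics and any distortion apply to the point x, -y, -z); pixel columns grow to the right and rows downward; lengths in mm; the calibration is good to about 2 mm. A picture is of the moment at which its call begins. camera_info takes no time and is no camera call.
- sign_off(): hands the job in; it is judged then, once.
The state is a dict: "clock": time; "joint_pos": joint angles; "joint_velocities": joint speeds; "tau": joint torques, N m; "eef_pos": TCP position; "eef_rot": TCP orientation; "contact_force": force on the tool from outside, world axes, zero at the start; "moment": the same for the moment, N m; "opening": finger opening in mm; "grasp_force": force on a finger pad.
Only numpy, scipy, OpenCV 4.12 (cv2) and the standard library are available. Lean on these libraries where they do the work, as an engineer would, in place of code of your own. Each camera call takes 0.05 s, during which the arm holds its last target. There are 200 camera calls.

## Task

The row of four grey plastic trays in the open spoon drawer is being replaced by the empty wooden insert beside it. Move the four utensils across so that they lie in the insert in the same left-to-right order as in the trays, one to a compartment, each laid down (not dropped) flat on the compartment floor with its handle towards the front of the drawer, on the robot's side, as it lies now. Leave the sippy cup, the ramekin and the spare fork at the back of the drawer where they are.

Things in the scene. Friction and masses are not known exactly. Their poses are not given: they have to be found in the camera images.
- fork: toddler fork, 146 mm long, white plastic handle and a 26 mm wide steel head with four tines. Origin: under the handle's middle, on its flat underside; x along it towards the head, z up. Handle 80 mm long (x -40 to +40), 16 mm wide (y), 15 mm thick (z 0 to 15), flat on the tray floor, towards the robot; the head ends at x = +106 mm. 45 g.
- spoon: toddler spoon, 146 mm long, white plastic handle and a round steel bowl 34 mm across. Origin: under the handle's middle, on its flat underside; x along it towards the head, z up. Handle 80 mm long (x -40 to +40), 16 mm wide (y), 15 mm thick (z 0 to 15), flat on the tray floor, towards the robot; the bowl ends at x = +106 mm. 45 g.
- peeler: vegetable peeler, 147 mm long, black plastic handle and a straight slotted steel blade 18 mm wide. Origin: under the handle's middle, on its flat underside; x along it towards the head, z up. Handle 80 mm long (x -40 to +40), 16 mm wide (y), 15 mm thick (z 0 to 15), flat on the tray floor, towards the robot; the blade ends at x = +107 mm. 45 g.
- spreader: butter spreader, 146 mm long, wooden handle and a flat steel blade 24 mm wide with a round end. Origin: under the handle's middle, on its flat underside; x along it towards the head, z up. Handle 80 mm long (x -40 to +40), 16 mm wide (y), 15 mm thick (z 0 to 15), flat on the tray floor, towards the robot; the blade ends at x = +106 mm. 45 g.
- tray_fork: grey plastic tray (fixed) in which the fork lies at the start. All four trays are alike: 186 mm long (x), 77 mm wide (y), 32 mm high, open on top, walls and floor 2.5 mm. They stand side by side in a row on the mat, in any order. Origin: centre of the underside; x along the tray, away from the robot.
- tray_spoon: grey plastic tray (fixed) in which the spoon lies at the start. All four trays are alike: 186 mm long (x), 77 mm wide (y), 32 mm high, open on top, walls and floor 2.5 mm. They stand side by side in a row on the mat, in any order. Origin: centre of the underside; x along the tray, away from the robot.
- tray_peeler: grey plastic tray (fixed) in which the peeler lies at the start. All four trays are alike: 186 mm long (x), 77 mm wide (y), 32 mm high, open on top, walls and floor 2.5 mm. They stand side by side in a row on the mat, in any order. Origin: centre of the underside; x along the tray, away from the robot.
- tray_spreader: grey plastic tray (fixed) in which the spreader lies at the start. All four trays are alike: 186 mm long (x), 77 mm wide (y), 32 mm high, open on top, walls and floor 2.5 mm. They stand side by side in a row on the mat, in any order. Origin: centre of the underside; x along the tray, away from the robot.
- mat: dark rubber mat, fixed, 215 (x) by 325 (y) by 3 mm, on which the row of four trays stands, tray centres at about y = +120, +40, -40 and -120 mm in its frame. Origin: centre of the underside; x away from the robot, y to the robot's left (turned at most 0.08 rad).
- insert: pale wooden cutlery insert, fixed, empty, left or right of the mat: 185 (x) by 302 (y) by 38 mm high, open on top. Four equal compartments 173 mm long (x), 68 mm wide (y), centre lines at y = +111, +37, -37, -111 mm, floor at z = 6 mm, walls 6 mm thick. Origin: centre of the underside; x away from the robot, y to its left (turned at most 0.08 rad).
- sippy_cup: bystander: red sippy cup with white spout lid, 70 mm across, 113 mm high, upright at the back of the drawer. Origin: centre of the underside.
- ramekin: bystander: small white ceramic ramekin, 74 mm across, 40 mm high, at the back of the drawer. Origin: centre of the underside.
- spare_fork: bystander: all-steel baby fork, 146 mm long, lying crosswise at the back of the drawer. Origin: under the middle of its length.
Things that resemble listed ones, but are neither listed nor needed, are in the scene too. Leave any blue or pink look-alike of the peeler alone. Leave any purple look-alike of the spreader alone.

How it is judged (in metres and radians):
At the end, for the whole second after the job is handed in: Each utensil lies in the insert in its tray's place counted from the left: handle middle within 28 mm of the compartment's centre line and 5 to 55 mm towards the robot from the insert's middle, underside within 7 mm of the floor, tilt under 0.15 rad, at rest and released (((y of tray_fork in the frame of mat between 0.1 and 0.14 m and y of fork in the frame of insert between 0.083 and 0.139 m) or (y of tray_fork in the frame of mat between 0.02 and 0.06 m and y of fork in the frame of insert between 0.009 and 0.065 m) or (y of tray_fork in the frame of mat between -0.06 and -0.02 m and y of fork in the frame of insert between -0.065 and -0.009 m) or (y of tray_fork in the frame of mat between -0.14 and -0.1 m and y of fork in the frame of insert between -0.139 and -0.083 m)) and x of fork in the frame of insert between -0.055 and -0.005 m and z of fork in the frame of insert between 0 and 0.013 m and angle between each of fork, spoon, peeler, spreader's own z axis and vertical below 0.15 rad and linear speed of each of fork, spoon, peeler, spreader below 0.02 m/s and contact force between the fingers and fork below 0.05 N and ((y of tray_spoon in the frame of mat between 0.1 and 0.14 m and y of spoon in the frame of insert between 0.083 and 0.139 m) or (y of tray_spoon in the frame of mat between 0.02 and 0.06 m and y of spoon in the frame of insert between 0.009 and 0.065 m) or (y of tray_spoon in the frame of mat between -0.06 and -0.02 m and y of spoon in the frame of insert between -0.065 and -0.009 m) or (y of tray_spoon in the frame of mat between -0.14 and -0.1 m and y of spoon in the frame of insert between -0.139 and -0.083 m)) and x of spoon in the frame of insert between -0.055 and -0.005 m and z of spoon in the frame of insert between 0 and 0.013 m and contact force between the fingers and spoon below 0.05 N and ((y of tray_peeler in the frame of mat between 0.1 and 0.14 m and y of peeler in the frame of insert between 0.083 and 0.139 m) or (y of tray_peeler in the frame of mat between 0.02 and 0.06 m and y of peeler in the frame of insert between 0.009 and 0.065 m) or (y of tray_peeler in the frame of mat between -0.06 and -0.02 m and y of peeler in the frame of insert between -0.065 and -0.009 m) or (y of tray_peeler in the frame of mat between -0.14 and -0.1 m and y of peeler in the frame of insert between -0.139 and -0.083 m)) and x of peeler in the frame of insert between -0.055 and -0.005 m and z of peeler in the frame of insert between 0 and 0.013 m and contact force between the fingers and peeler below 0.05 N and ((y of tray_spreader in the frame of mat between 0.1 and 0.14 m and y of spreader in the frame of insert between 0.083 and 0.139 m) or (y of tray_spreader in the frame of mat between 0.02 and 0.06 m and y of spreader in the frame of insert between 0.009 and 0.065 m) or (y of tray_spreader in the frame of mat between -0.06 and -0.02 m and y of spreader in the frame of insert between -0.065 and -0.009 m) or (y of tray_spreader in the frame of mat between -0.14 and -0.1 m and y of spreader in the frame of insert between -0.139 and -0.083 m)) and x of spreader in the frame of insert between -0.055 and -0.005 m and z of spreader in the frame of insert between 0 and 0.013 m and contact force between the fingers and spreader below 0.05 N); the robot touches nothing.
It fails at once if a utensil is let fall from a height (faster than 0.8 m/s while the fingers do not touch it) ((linear speed of fork above 0.8 m/s and contact force between the fingers and fork below 0.05 N) or (linear speed of spoon above 0.8 m/s and contact force between the fingers and spoon below 0.05 N) or (linear speed of peeler above 0.8 m/s and contact force between the fingers and peeler below 0.05 N) or (linear speed of spreader above 0.8 m/s and contact force between the fingers and spreader below 0.05 N)).
It fails at once if the sippy cup, the ramekin or the spare fork is moved by more than 30 mm (distance of any of sippy_cup, ramekin, spare_fork from where it was at the start of the episode above 0.03 m).
It also fails if it takes over 112 s, if anything falls off the work surface, if the arm or the gripper's body presses on something with over 40 N, if the wrist force passes 120 N, or if a joint passes its speed limit or range.

## Working session

There is one attempt and no reset: what is moved stays moved. The work goes in short steps, Python scripts to look and compute and a tool call to move; the robot and the scene stay as the last step left them, time stands still between calls to the robot, and variables do not carry over. Pictures are saved under pics/ and viewed, at most 14 in all, crops included, and the job is handed in when it is done.

Besides the shell and the picture viewer there is one more tool, called by a JSON object that holds its "name" and its "arguments". move_arm: Moves the arm, as the interface text tells. Its arguments: {"type":"object","properties":{"moves":{"type":"array","items":{"type":"number"}},"squeeze":{"type":"number"}},"required":["moves"]}

```bash
mkdir -p pics && cat > h.py <<'E'
import numpy as np, cv2
from workcell import *
def shot(n,f):
    im=snapshot(n); cv2.imwrite(f'pics/{f}.png',im[:,:,::-1]); return im
def px2w(n,u,v,z):
    c=camera_info(n);K=np.array(c['K'],float);T=np.array(c['camera_from_world'],float)
    d=np.linalg.inv(K)@[u,v,1]; d=np.array([d[0],-d[1],-d[2]])
    R=T[:3,:3]; o=-R.T@T[:3,3]; d=R.T@d
    return o+d*(z-o[2])/d[2]
def w2px(n,p):
    c=camera_info(n);K=np.array(c['K'],float);T=np.array(c['camera_from_world'],float)
    q=T[:3,:3]@np.array(p,float)+T[:3,3]; q=K@[q[0],-q[1],-q[2]]; return q[:2]/q[2]
E
python3 - <<'E'
from h import *
shot('top','top0');shot('side','side0')
print(camera_info('top'));print(camera_info('side'));print(get_obs(),tcp_to_tips)
E
```

```text
{'K': array([[585.37173758,   0.        , 318.12190338],
       [  0.        , 585.37173758, 242.78436159],
       [  0.        ,   0.        ,   1.        ]]), 'camera_from_world': array([[-3.67461868e-03, -9.99976220e-01,  5.83574100e-03,
        -1.36615102e+02],
       [ 9.97201541e-01, -3.22853806e-03,  7.46904508e-02,
        -5.04208179e+02],
       [-7.46698337e-02,  6.09386884e-03,  9.97189691e-01,
        -1.24917661e+03],
       [ 0.00000000e+00,  0.00000000e+00,  0.00000000e+00,
         1.00000000e+00]])}
{'K': array([[514.61733768,   0.        , 319.45710261],
       [  0.        , 514.61733768, 242.05456117],
       [  0.        ,   0.        ,   1.        ]]), 'camera_from_world': array([[-7.40245264e-01, -6.71979594e-01, -2.19174289e-02,
         2.85597777e+02],
       [ 3.36204958e-01, -3.98196508e-01,  8.53466910e-01,
        -2.75955452e+02],
       [-5.82239792e-01,  6.24406090e-01,  5.20685950e-01,
        -1.06293530e+03],
       [ 0.00000000e+00,  0.00000000e+00,  0.00000000e+00,
         1.00000000e+00]])}
{'clock': 0.1, 'joint_pos': array([-1.33482104e+00,  1.16422484e-01,  1.44222039e+00, -2.57679547e-05,
        1.58400235e+00, -3.77338670e-02]), 'joint_velocities': array([-0.00023153, -0.00097101, -0.00286941,  0.00047588,  0.00018315,
       -0.0011262 ]), 'tau': array([ 1.18602784e-03, -7.33667707e+01, -6.33789825e+01,  3.84020359e-05,
        5.25360840e-03, -8.40332689e-06]), 'eef_pos': array([ 182.44241454, -649.69727818,  238.63285267]), 'eef_rot': array([-5.22430805e-04,  9.90649904e-01,  1.36427601e-01, -6.49004606e-05]), 'contact_force': array([-0.50198849,  0.12272125,  0.12812362]), 'moment': array([0.03954034, 0.02123018, 0.00913139]), 'grasp_force': 0.0, 'opening': 84.96977979332058} 8.0
```

View pics/top0.png

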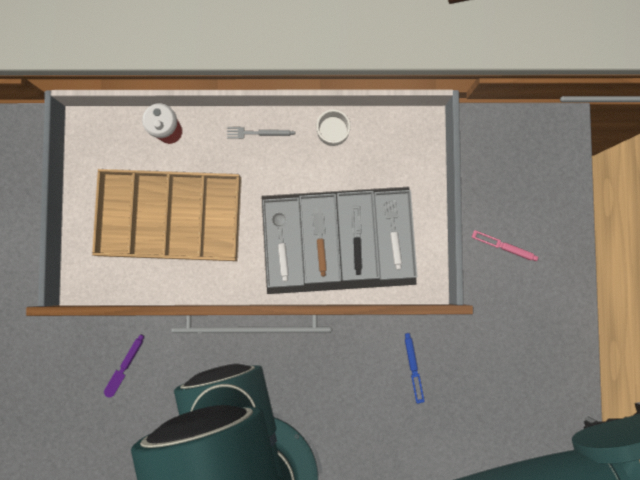

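View pics/side0.png

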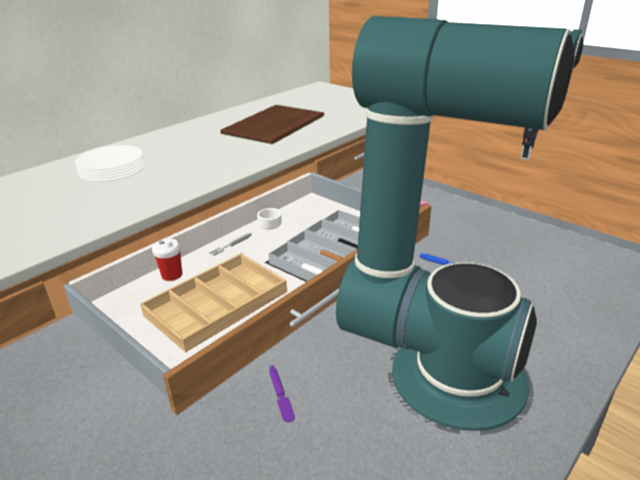

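```bash
python3 - <<'E'
from h import *
im=cv2.imread('pics/top0.png')
for n in('top','side'):
    T=np.array(camera_info(n)['camera_from_world']);print(n,(-T[:3,:3].T@T[:3,3]).round())
c=cv2.resize(im[160:300,85:425],None,fx=2.35,fy=2.35,interpolation=cv2.INTER_CUBIC);cv2.imwrite('pics/crop0.png',c)
hsv=cv2.cvtColor(im,cv2.COLOR_BGR2HSV)
def comps(m,name,roi,amin):
    k=np.zeros_like(m);x0,y0,x1,y1=roi;k[y0:y1,x0:x1]=m[y0:y1,x0:x1]
    for q in cv2.findContours(k,cv2.RETR_EXTERNAL,cv2.CHAIN_APPROX_NONE)[0]:
        if cv2.contourArea(q)>amin:
            print(name,cv2.contourArea(q),cv2.minAreaRect(q), cv2.boxPoints(cv2.minAreaRect(q)).round(1).tolist())
tr=(268,195,412,285)
comps(cv2.inRange(im,(205,205,205),(255,255,255)),'white',tr,60)
comps(cv2.inRange(im,(0,0,0),(45,45,45)),'black',tr,60)
comps(cv2.inRange(hsv,(3,110,60),(18,255,220)),'brown',tr,60)
comps(cv2.inRange(hsv,(8,60,60),(30,255,255)),'insert',(80,150,252,275),1000)
comps(cv2.inRange(im,(0,0,0),(60,60,60)),'mat',(250,180,425,300),100)
for p in[(98,170),(110,300),(330,200),(430,150)]:print(p,hsv[p[1],p[0]])
E
```

```text
top [ 409. -131. 1284.]
side [-315.  746.  795.]
white 63.5 ((281.56927490234375, 259.5538635253906), (29.272197723388672, 3.7210419178009033), 82.87498474121094) [[277.8999938964844, 245.3000030517578], [281.6000061035156, 244.8000030517578], [285.20001220703125, 273.79998779296875], [281.5, 274.29998779296875]]
white 62.0 ((394.7199401855469, 248.03997802734375), (28.567113876342773, 3.3941125869750977), 81.8698959350586) [[391.0, 234.10000610351562], [394.3999938964844, 233.6999969482422], [398.3999938964844, 261.8999938964844], [395.1000061035156, 262.3999938964844]]
brown 131.0 ((321.1930847167969, 256.9306945800781), (34.32878494262695, 5.174193382263184), 84.2894058227539) [[316.8999938964844, 240.10000610351562], [322.1000061035156, 239.60000610351562], [325.5, 273.79998779296875], [320.29998779296875, 274.29998779296875]]
insert 12377.5 ((166.05343627929688, 214.55752563476562), (145.60386657714844, 87.42153930664062), 2.12109637260437) [[91.69999694824219, 255.5], [94.9000015258789, 168.1999969482422], [240.39999389648438, 173.60000610351562], [237.1999969482422, 260.8999938964844]]
mat 296.5 ((342.4425354003906, 284.6371765136719), (5.853672027587891, 77.29507446289062), 86.18592071533203) [[303.70001220703125, 284.29998779296875], [380.79998779296875, 279.1000061035156], [381.20001220703125, 285.0], [304.1000061035156, 290.1000061035156]]
mat 120.5 ((357.2088623046875, 255.5121307373047), (35.09455108642578, 4.870772838592529), 87.61405944824219) [[354.0, 238.10000610351562], [358.8999938964844, 237.89999389648438], [360.3999938964844, 272.8999938964844], [355.5, 273.1000061035156]]
(98, 170) [ 16  97 187]
(110, 300) [ 15  28 204]
(330, 200) [ 40   5 155]
(430, 150) [ 17  27 214]
```

View pics/crop0.png

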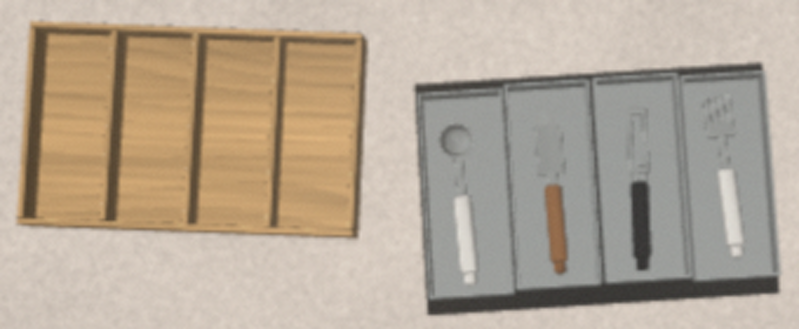

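```bash
python3 - <<'E'
from h import *
im=cv2.imread('pics/side0.png')
for z in (30,45,60,75,90):
    P=[px2w('top',*p,z) for p in((94.9,168.5),(240,174),(237.2,260.5),(92.3,255.3))]
    print(z,[w2px('side',p).round(1).tolist() for p in P],[round(np.linalg.norm(P[i]-P[(i+1)%4])) for i in range(4)])
c=im[230:370,90:350];cv2.imwrite('pics/crop1.png',cv2.resize(c,None,fx=3,fy=3,interpolation=cv2.INTER_CUBIC))
E
```

```text
30 [[134.2, 311.1], [239.5, 257.7], [286.4, 284.9], [180.1, 347.4]] [314, 187, 310, 188]
45 [[135.7, 305.5], [240.2, 253.2], [286.8, 279.8], [181.4, 341.0]] [310, 185, 306, 186]
60 [[137.3, 299.8], [240.9, 248.6], [287.3, 274.6], [182.7, 334.5]] [307, 183, 303, 184]
75 [[138.8, 294.1], [241.6, 244.0], [287.7, 269.4], [184.1, 327.9]] [303, 181, 299, 181]
90 [[140.4, 288.3], [242.3, 239.3], [288.1, 264.1], [185.4, 321.3]] [299, 179, 295, 179]
```

View pics/crop1.png

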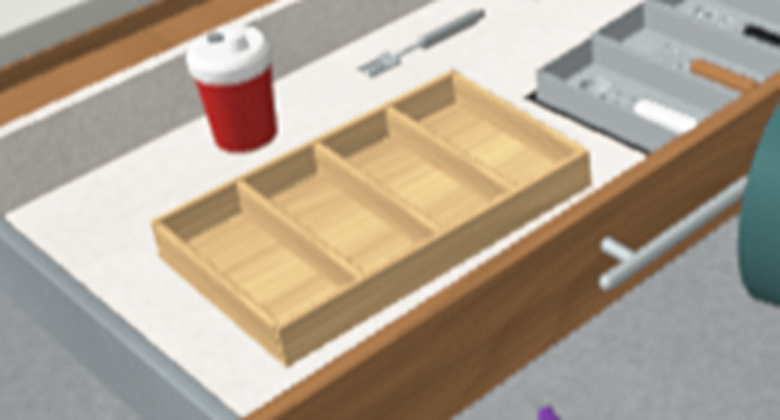

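```bash
python3 - <<'E'
from h import *
f=lambda x,y,z:px2w('top',85+(x+.5)/2.35-.5,160+(y+.5)/2.35-.5,z)[:2]
E={'spoon':((461,196),(469,284)),'spreader':((553,184),(560,274)),'peeler':((640,182),(643,269)),'fork':((725,169),(737,257))}
for n,(a,b) in E.items():
    A,B=f(*a,25),f(*b,25);d=A-B;print(n,((A+B)/2).round(1),np.linalg.norm(d).round(1),np.degrees(np.arctan2(d[1],d[0])).round(1))
# insert: centre and yaw from rim corners at z=46
P=np.array([px2w('top',*p,46)[:2] for p in((94.9,168.5),(240,174),(237.2,260.5),(92.3,255.3))])
print(P.round(1));c=P.mean(0);d=(P[0]+P[1]-P[2]-P[3]);d2=(P[0]+P[3]-P[1]-P[2])
print(c.round(1),np.degrees(np.arctan2(d[1],d[0])),np.degrees(np.arctan2(-d2[0],d2[1])))
# alternatively divider lines in crop (rim centres)
for q in [((36,25),(22,221)),((114,31),(107,223)),((196,36),(190,226)),((277,40),(272,229)),((361,35),(355,235))]:
    A,B=f(*q[0],46),f(*q[1],46);d=A-B;print(((A+B)/2).round(1),np.degrees(np.arctan2(d[1],d[0])).round(1))
# mat/tray side
m=lambda p:f(*p,40)
Q=np.array([m(p) for p in((417,86),(762,66),(778,279),(429,300))]);print(Q.round(1))
for p in [(47,310),(460,310)]: print(px2w('top',*p,80).round())
E
```

```text
spoon [462.5 -61.7] 80.9 5.2
spreader [ 472.3 -145.5] 82.8 4.2
peeler [ 475.3 -223.5] 79.9 1.5
fork [ 486.5 -305.7] 81.5 7.0
[[662.4 338.2]
 [649.8  28.3]
 [464.7  33.1]
 [476.8 339.1]]
[563.4 184.6] -0.871592652108055 -2.2980982031517745
[569.2 331.3] -2.7
[565.3 257.7] -0.9
[561.5 183.1] -0.9
[558.1 109.4] -0.9
[557.4  34. ] -1.3
[[ 602.4  -18.7]
 [ 620.  -333.8]
 [ 425.6 -345.3]
 [ 407.8  -30.2]]
[363. 416.  80.]
[ 360. -428.   80.]
```

{"name": "move_arm", "arguments": {"moves": [62, 69, 0, 0, 0, -5, 0.35, 124, 138, 0, 0, 0, -8.7, 0.35, 186, 207, 0, 0, 0, -8.7, 0.35, 248, 276, 0, 0, 0, -8.7, 0.35, 290, 322, 0, 0, 0, -8.7, 0.35, 312, 345, -20, 0, 0, -8.7, 0.35, 312, 345, -70, 0, 0, -8.7, 0.35, 312, 345, -120, 0, 0, -8.7, 0.35, 312, 345, -170, 0, 0, -8.7, 0.35, 312, 345, -170, 0, 0, -8.7, 0.35], "squeeze": 40}}

```text
clock: 1.35
eef_pos: [493.0, -303.1, 65.2]
eef_rot: [-0.002, 0.998, 0.061, -0.003]
contact_force: [-0.1, 0.6, 0.9]
opening: 29.7
grasp_force: 0.0
```

```bash
python3 - <<'E'
from h import *
im=shot('top','top1');s=shot('side','side1')
c=np.hstack([cv2.resize(im[180:300,310:430],None,fx=3.3,fy=3.3,interpolation=cv2.INTER_CUBIC),cv2.resize(s[160:280,270:390],None,fx=3.3,fy=3.3,interpolation=cv2.INTER_CUBIC)])
cv2.imwrite('pics/c2.png',c[:,:,::-1]);o=get_obs();print(o['eef_pos'],o['eef_rot'],o['contact_force'],o['opening'],tcp_to_tips)
print(w2px('top',o['eef_pos']))
E
```

```text
[ 494.36030507 -305.05049947   69.62847869] [-2.97654057e-04  9.98140917e-01  6.09459884e-02 -4.55256122e-04] [ 0.1488615  -0.13832112  0.92515583] 29.89156661351794 8.0
[398.35680307 245.20838321]
```

View pics/c2.png

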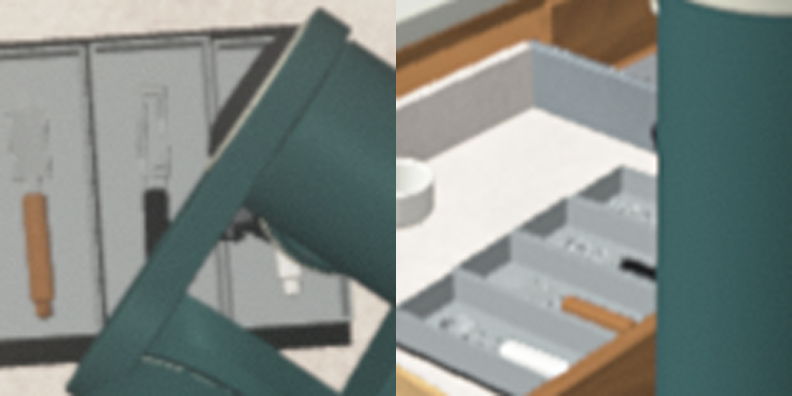

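{"name": "move_arm", "arguments": {"moves": [0, 0, -20, 0, 0, 0, 0.35, 0, 0, -38, 0, 0, 0, 0.35, 0, 0, -38, 0, 0, 0, 0.35, 0, 0, -42, 0, 0, 0, 0.35, 0, 0, -42, 0, 0, 0, 0.35]}}

```text
clock: 2.08
eef_pos: [494.6, -305.0, 27.5]
eef_rot: [0.0, 0.998, 0.061, 0.0]
contact_force: [-0.3, 0.5, 0.1]
opening: 29.7
grasp_force: 0.0
```

{"name": "move_arm", "arguments": {"moves": [0, 0, -3, 0, 0, 0, 0.35, 0, 0, -3, 0, 0, 0, 0.35, 0, 0, -3, 0, 0, 0, 0.1, 0, 0, -3, 0, 0, 0, 0.1, 0, 0, -3, 0, 0, 0, 0.1, 0, 0, -3, 0, 0, 0, 0.1, 0, 0, -3, 0, 0, 0, 0.1]}}

```text
clock: 2.95
eef_pos: [495.4, -305.3, 25.9]
eef_rot: [0.001, 0.998, 0.061, 0.001]
contact_force: [0.8, 1.2, 11.3]
opening: 15.1
grasp_force: 43.9
```

{"name": "move_arm", "arguments": {"moves": [0, 0, 2, 0, 0, 0, 0.1, 0, 0, 15, 0, 0, 0, 0.1, 0, 0, 40, 0, 0, 0, 0.1, 0, 0, 70, 0, 0, 0, 0.1, 0, 0, 110, 0, 0, 0, 0.1, 0, 0, 130, 0, 0, 0, 0.1, 0, 0, 130, 0, 0, 0, 0.1]}}

```text
clock: 3.82
eef_pos: [494.9, -305.1, 155.5]
eef_rot: [0.001, 0.998, 0.061, 0.001]
contact_force: [-0.4, -0.2, -1.3]
opening: 15.0
grasp_force: 39.0
```

```bash
python3 - <<'E'
from h import *
im=shot('top','top2');s=shot('side','side2')
o=get_obs();print(o['eef_pos'],o['contact_force'],o['opening'],o['grasp_force'])
u=w2px('top',o['eef_pos']);v=w2px('side',o['eef_pos']);print(u,v)
def cr(i,p,w=70):
    x=int(np.clip(p[0],w,640-w));y=int(np.clip(p[1],w,480-w));return cv2.resize(i[y-w:y+w,x-w:x+w],(396,396),interpolation=cv2.INTER_CUBIC)
cv2.imwrite('pics/c3.png',np.hstack([cr(im,u),cr(s,v)])[:,:,::-1])
E
```

```text
[ 494.15841961 -304.62291877  152.94262359] [ 0.18771879  0.54001258 -0.23399209] 14.785321452468544 39.016318917274475
[404.25954869 242.2821078 ] [362.12306319 192.03973817]
```

View pics/c3.png

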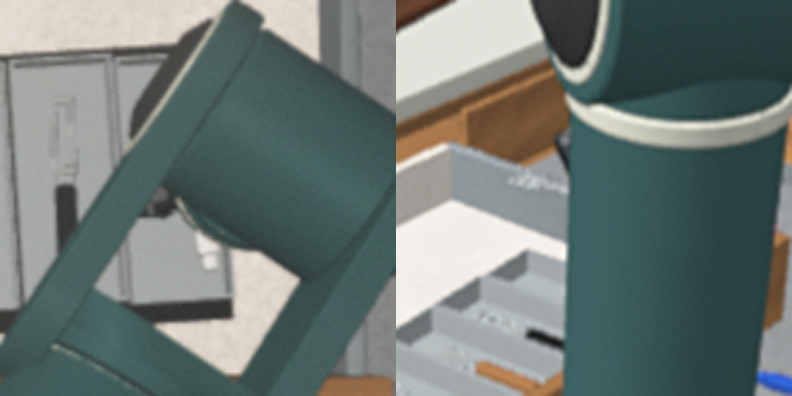

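{"name": "move_arm", "arguments": {"moves": [3, 25, 0, 0, 0, -1, 0.1, 7, 65, 0, 0, 0, -2, 0.1, 12, 110, 0, 0, 0, -3, 0.1, 18, 160, 0, 0, 0, -4.5, 0.1, 24, 215, 0, 0, 0, -6, 0.1, 30, 270, 0, 0, 0, -7, 0.1, 36, 320, 0, 0, 0, -8, 0.1, 40, 355, 0, 0, 0, -9.3, 0.1, 42, 378, 0, 0, 0, -9.3, 0.1, 42, 378, 0, 0, 0, -9.3, 0.1]}}

```text
clock: 5.18
eef_pos: [535.9, 74.3, 152.4]
eef_rot: [0.0, 1.0, -0.019, -0.001]
contact_force: [0.1, -0.6, -0.2]
opening: 15.1
grasp_force: 39.1
```

{"name": "move_arm", "arguments": {"moves": [0, 0, -25, 0, 0, 0, 0.1, 0, 0, -60, 0, 0, 0, 0.1, 0, 0, -60, 0, 0, 0, 0.1]}}

```text
clock: 5.55
eef_pos: [534.8, 72.2, 91.1]
eef_rot: [0.0, 1.0, -0.02, -0.003]
contact_force: [-0.1, -0.4, -0.4]
opening: 14.9
grasp_force: 39.1
```

```bash
python3 - <<'E'
from h import *
im=shot('top','top3');s=shot('side','side3')
o=get_obs();print(o['eef_pos'],o['eef_rot'],o['contact_force'],o['opening'],o['grasp_force'])
u=w2px('top',o['eef_pos']);v=w2px('side',o['eef_pos']);print(u,v)
def cr(i,p,w=70):
    x=int(np.clip(p[0],w,640-w));y=int(np.clip(p[1],w,480-w));return cv2.resize(i[y-w:y+w,x-w:x+w],(396,396),interpolation=cv2.INTER_CUBIC)
cv2.imwrite('pics/c4.png',np.hstack([cr(im,u),cr(s,v)])[:,:,::-1])
E
```

```text
[536.55763536  72.5891386   94.72620368] [ 8.99893104e-05  9.99790749e-01 -2.04547914e-02 -2.26690512e-04] [-0.17923869 -1.1618467  -0.11484122] 15.009091507232416 39.11127805709839
[214.89174938 224.31229833] [254.18385447 259.58274082]
```

View pics/c4.png

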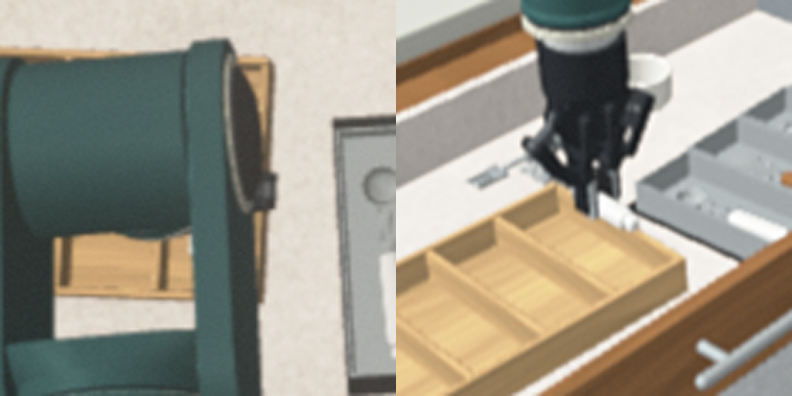

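{"name": "move_arm", "arguments": {"moves": [0, 0, -25, 0, 0, 0, 0.1, 0, 0, -50, 0, 0, 0, 0.1, 0, 0, -63, 0, 0, 0, 0.1, 0, 0, -66, 0, 0, 0, 0.1, 0, 0, -66, 0, 0, 0, 0.1]}}

```text
clock: 6.28
eef_pos: [537.0, 73.1, 29.3]
eef_rot: [-0.0, 1.0, -0.02, 0.001]
contact_force: [0.4, 0.4, 0.2]
opening: 14.9
grasp_force: 39.1
```

{"name": "move_arm", "arguments": {"moves": [0, 0, -2, 0, 0, 0, 0.1, 0, 0, -3, 0, 0, 0, 0.1, 0, 0, -3, 0, 0, 0, 0.1]}}

```text
clock: 6.65
eef_pos: [536.9, 73.2, 26.4]
eef_rot: [-0.0, 1.0, -0.02, 0.0]
contact_force: [-5.4, -1.2, 8.6]
opening: 14.9
grasp_force: 43.3
```

{"name": "move_arm", "arguments": {"moves": [0, 0, 1, 0, 0, 0, 0.22, 0, 0, 1, 0, 0, 0, 0.3, 0, 0, 1, 0, 0, 0, 0.3, 0, 0, 25, 0, 0, 0, 0.3, 0, 0, 70, 0, 0, 0, 0.3, 0, 0, 125, 0, 0, 0, 0.3, 0, 0, 125, 0, 0, 0, 0.3]}}

```text
clock: 7.52
eef_pos: [538.2, 73.3, 154.9]
eef_rot: [-0.0, 1.0, -0.02, 0.003]
contact_force: [0.7, 0.6, -0.3]
opening: 25.5
grasp_force: 0.0
```

```bash
python3 - <<'E'
from h import *
im=shot('top','top4');s=shot('side','side4')
print(get_obs()['eef_pos'])
cv2.imwrite('pics/c5.png',np.hstack([cv2.resize(im[160:300,170:310],(396,396),interpolation=cv2.INTER_CUBIC),cv2.resize(s[220:340,180:300],(396,396),interpolation=cv2.INTER_CUBIC)])[:,:,::-1])
E
```

```text
[536.55820559  73.12464494 150.32193814]
```

View pics/c5.png

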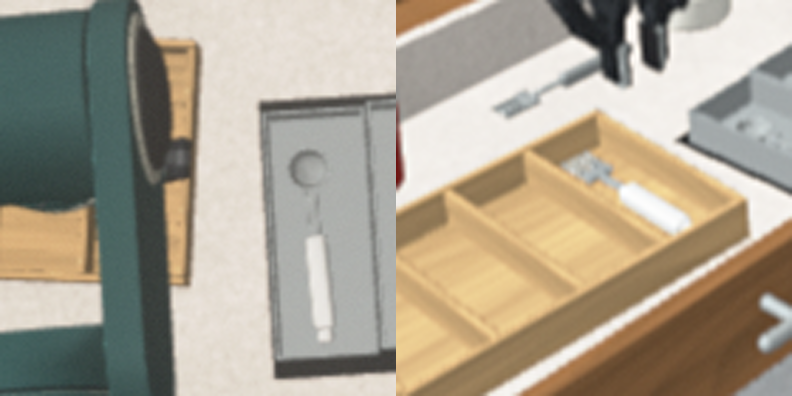

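{"name": "move_arm", "arguments": {"moves": [-9, -50, 0, 0, 0, 1, 0.35, -18, -100, 0, 0, 0, 2, 0.35, -27, -155, 0, 0, 0, 3, 0.35, -36, -210, 0, 0, 0, 3.8, 0.35, -45, -260, 0, 0, 0, 3.8, 0.35, -53, -297, 0, 0, 0, 3.8, 0.35, -53, -297, -30, 0, 0, 3.8, 0.35, -53, -297, -75, 0, 0, 3.8, 0.35, -53, -297, -75, 0, 0, 3.8, 0.35]}}

```text
clock: 8.75
eef_pos: [481.3, -222.8, 71.0]
eef_rot: [-0.002, 1.0, 0.013, -0.003]
contact_force: [-0.3, -0.6, 0.3]
opening: 30.0
grasp_force: 0.0
```

{"name": "move_arm", "arguments": {"moves": [0, 0, -25, 0, 0, 0, 0.35, 0, 0, -43, 0, 0, 0, 0.35, 0, 0, -47, 0, 0, 0, 0.35, 0, 0, -47, 0, 0, 0, 0.35]}}

```text
clock: 9.25
eef_pos: [483.7, -223.9, 28.8]
eef_rot: [0.0, 1.0, 0.013, 0.0]
contact_force: [0.5, -0.3, 0.2]
opening: 29.6
grasp_force: 0.0
```

{"name": "move_arm", "arguments": {"moves": [0, 0, -1, 0, 0, 0, 0.1, 0, 0, -1, 0, 0, 0, 0.1, 0, 0, -1, 0, 0, 0, 0.1, 0, 0, -1, 0, 0, 0, 0.1, 0, 0, 15, 0, 0, 0, 0.1, 0, 0, 40, 0, 0, 0, 0.1, 0, 0, 75, 0, 0, 0, 0.1, 0, 0, 110, 0, 0, 0, 0.1, 0, 0, 125, 0, 0, 0, 0.1, 0, 0, 125, 0, 0, 0, 0.1]}}

```text
clock: 10.5
eef_pos: [483.8, -224.0, 154.2]
eef_rot: [0.0, 1.0, 0.013, 0.001]
contact_force: [1.2, -0.4, -0.7]
opening: 15.0
grasp_force: 39.0
```

{"name": "move_arm", "arguments": {"moves": [4, 25, 0, 0, 0, -1, 0.1, 10, 65, 0, 0, 0, -2, 0.1, 17, 110, 0, 0, 0, -3, 0.1, 25, 160, 0, 0, 0, -3.8, 0.1, 33, 215, 0, 0, 0, -3.8, 0.1, 41, 265, 0, 0, 0, -3.8, 0.1, 48, 315, 0, 0, 0, -3.8, 0.1, 53, 350, 0, 0, 0, -3.8, 0.1, 56, 371, 0, 0, 0, -3.8, 0.1, 56, 371, 0, 0, 0, -3.8, 0.1]}}

```text
clock: 11.75
eef_pos: [539.2, 147.7, 152.2]
eef_rot: [0.0, 1.0, -0.02, -0.001]
contact_force: [-0.9, -0.6, 0.1]
opening: 14.7
grasp_force: 39.1
```

{"name": "move_arm", "arguments": {"moves": [0, 0, -25, 0, 0, 0, 0.1, 0, 0, -65, 0, 0, 0, 0.1, 0, 0, -105, 0, 0, 0, 0.1, 0, 0, -122, 0, 0, 0, 0.1, 0, 0, -124, 0, 0, 0, 0.1, 0, 0, -126, 0, 0, 0, 0.1, 0, 0, -126, 0, 0, 0, 0.1]}}

```text
clock: 12.62
eef_pos: [539.9, 147.0, 28.1]
eef_rot: [-0.0, 1.0, -0.02, 0.001]
contact_force: [0.6, -1.3, 1.3]
opening: 15.0
grasp_force: 40.8
```

{"name": "move_arm", "arguments": {"moves": [0, 0, -1, 0, 0, 0, 0.1, 0, 0, -1, 0, 0, 0, 0.1]}}

```text
clock: 12.88
eef_pos: [540.0, 147.1, 28.0]
eef_rot: [0.0, 1.0, -0.02, 0.001]
contact_force: [-6.4, -2.4, 14.3]
opening: 14.9
grasp_force: 42.5
```

{"name": "move_arm", "arguments": {"moves": [0, 0, 0, 0, 0, 0, 0.22, 0, 0, 0, 0, 0, 0, 0.3, 0, 0, 0, 0, 0, 0, 0.3, 0, 0, 25, 0, 0, 0, 0.3, 0, 0, 70, 0, 0, 0, 0.3, 0, 0, 126, 0, 0, 0, 0.3, 0, 0, 126, 0, 0, 0, 0.3]}}

```text
clock: 13.75
eef_pos: [541.2, 147.5, 157.1]
eef_rot: [-0.001, 1.0, -0.02, 0.003]
contact_force: [-0.3, 0.0, -0.6]
opening: 25.6
grasp_force: 0.0
```

{"name": "move_arm", "arguments": {"moves": [-10, -50, 0, 0, 0, 1, 0.35, -20, -100, 0, 0, 0, 3, 0.35, -30, -155, 0, 0, 0, 5, 0.35, -40, -210, 0, 0, 0, 6.5, 0.35, -50, -260, 0, 0, 0, 6.5, 0.35, -59, -292, 0, 0, 0, 6.5, 0.35, -59, -292, -30, 0, 0, 6.5, 0.35, -59, -292, -75, 0, 0, 6.5, 0.35, -59, -292, -75, 0, 0, 6.5, 0.35]}}

```text
clock: 14.88
eef_pos: [478.6, -144.3, 73.9]
eef_rot: [-0.001, 0.999, 0.036, -0.003]
contact_force: [0.3, -0.0, 1.1]
opening: 29.7
grasp_force: 0.0
```

{"name": "move_arm", "arguments": {"moves": [0, 0, -25, 0, 0, 0, 0.35, 0, 0, -43, 0, 0, 0, 0.35, 0, 0, -48, 0, 0, 0, 0.35, 0, 0, -48, 0, 0, 0, 0.35]}}

```text
clock: 15.38
eef_pos: [480.7, -144.9, 29.8]
eef_rot: [0.0, 0.999, 0.037, 0.0]
contact_force: [0.0, 0.9, 0.2]
opening: 29.6
grasp_force: 0.0
```

{"name": "move_arm", "arguments": {"moves": [0, 0, -1, 0, 0, 0, 0.1, 0, 0, -1, 0, 0, 0, 0.1, 0, 0, -1, 0, 0, 0, 0.1, 0, 0, -1, 0, 0, 0, 0.1, 0, 0, 15, 0, 0, 0, 0.1, 0, 0, 40, 0, 0, 0, 0.1, 0, 0, 75, 0, 0, 0, 0.1, 0, 0, 110, 0, 0, 0, 0.1, 0, 0, 125, 0, 0, 0, 0.1, 0, 0, 125, 0, 0, 0, 0.1]}}

```text
clock: 16.62
eef_pos: [480.8, -145.0, 155.2]
eef_rot: [0.0, 0.999, 0.037, 0.001]
contact_force: [-0.8, 0.1, -0.9]
opening: 14.6
grasp_force: 39.0
```

{"name": "move_arm", "arguments": {"moves": [4, 25, 0, 0, 0, -1, 0.1, 11, 65, 0, 0, 0, -2, 0.1, 19, 110, 0, 0, 0, -3, 0.1, 28, 160, 0, 0, 0, -4.5, 0.1, 37, 215, 0, 0, 0, -6.5, 0.1, 45, 265, 0, 0, 0, -6.5, 0.1, 53, 315, 0, 0, 0, -6.5, 0.1, 59, 346, 0, 0, 0, -6.5, 0.1, 62, 366, 0, 0, 0, -6.5, 0.1, 62, 366, 0, 0, 0, -6.5, 0.1]}}

```text
clock: 17.88
eef_pos: [542.2, 221.6, 153.1]
eef_rot: [0.0, 1.0, -0.02, -0.001]
contact_force: [-0.8, -0.8, -0.3]
opening: 14.9
grasp_force: 39.1
```

{"name": "move_arm", "arguments": {"moves": [0, 0, -25, 0, 0, 0, 0.1, 0, 0, -65, 0, 0, 0, 0.1, 0, 0, -105, 0, 0, 0, 0.1, 0, 0, -122, 0, 0, 0, 0.1, 0, 0, -125, 0, 0, 0, 0.1, 0, 0, -127, 0, 0, 0, 0.1, 0, 0, -127, 0, 0, 0, 0.1]}}

```text
clock: 18.75
eef_pos: [543.2, 220.8, 29.1]
eef_rot: [-0.0, 1.0, -0.02, 0.001]
contact_force: [-4.2, -2.0, 7.9]
opening: 14.7
grasp_force: 41.6
```

{"name": "move_arm", "arguments": {"moves": [0, 0, 0, 0, 0, 0, 0.22, 0, 0, 0, 0, 0, 0, 0.3, 0, 0, 0, 0, 0, 0, 0.3, 0, 0, 25, 0, 0, 0, 0.3, 0, 0, 70, 0, 0, 0, 0.3, 0, 0, 126, 0, 0, 0, 0.3, 0, 0, 126, 0, 0, 0, 0.3]}}

```text
clock: 19.62
eef_pos: [544.1, 221.7, 158.3]
eef_rot: [-0.001, 1.0, -0.02, 0.003]
contact_force: [0.7, 0.9, -0.7]
opening: 25.6
grasp_force: 0.0
```

{"name": "move_arm", "arguments": {"moves": [-12, -50, 0, 0, 0, 1, 0.35, -25, -100, 0, 0, 0, 3, 0.35, -37, -155, 0, 0, 0, 5, 0.35, -50, -210, 0, 0, 0, 7.5, 0.35, -62, -250, 0, 0, 0, 7.5, 0.35, -72, -282, 0, 0, 0, 7.5, 0.35, -72, -282, -30, 0, 0, 7.5, 0.35, -72, -282, -75, 0, 0, 7.5, 0.35, -72, -282, -75, 0, 0, 7.5, 0.35, -72, -282, -75, 0, 0, 7.5, 0.35]}}

```text
clock: 20.88
eef_pos: [470.9, -60.8, 79.5]
eef_rot: [0.0, 0.999, 0.045, 0.0]
contact_force: [0.1, 0.3, 0.8]
opening: 29.8
grasp_force: 0.0
```

{"name": "move_arm", "arguments": {"moves": [0, 0, -25, 0, 0, 0, 0.35, 0, 0, -43, 0, 0, 0, 0.35, 0, 0, -48, 0, 0, 0, 0.35, 0, 0, -48, 0, 0, 0, 0.35]}}

```text
clock: 21.38
eef_pos: [470.7, -60.9, 30.7]
eef_rot: [0.0, 0.999, 0.045, 0.0]
contact_force: [-0.0, 0.3, 0.5]
opening: 29.7
grasp_force: 0.0
```

{"name": "move_arm", "arguments": {"moves": [0, 0, -1, 0, 0, 0, 0.1, 0, 0, -1, 0, 0, 0, 0.1, 0, 0, -1, 0, 0, 0, 0.1, 0, 0, -1, 0, 0, 0, 0.1, 0, 0, 15, 0, 0, 0, 0.1, 0, 0, 40, 0, 0, 0, 0.1, 0, 0, 75, 0, 0, 0, 0.1, 0, 0, 110, 0, 0, 0, 0.1, 0, 0, 125, 0, 0, 0, 0.1, 0, 0, 125, 0, 0, 0, 0.1]}}

```text
clock: 22.62
eef_pos: [470.8, -60.9, 156.2]
eef_rot: [0.0, 0.999, 0.045, 0.001]
contact_force: [-0.4, -0.1, -0.9]
opening: 14.7
grasp_force: 39.2
```

{"name": "move_arm", "arguments": {"moves": [5, 25, 0, 0, 0, -1, 0.1, 14, 65, 0, 0, 0, -2, 0.1, 23, 110, 0, 0, 0, -3, 0.1, 34, 160, 0, 0, 0, -4.5, 0.1, 45, 210, 0, 0, 0, -6.5, 0.1, 55, 260, 0, 0, 0, -7.5, 0.1, 65, 310, 0, 0, 0, -7.5, 0.1, 72, 340, 0, 0, 0, -7.5, 0.1, 75, 356, 0, 0, 0, -7.5, 0.1, 75, 356, 0, 0, 0, -7.5, 0.1]}}

```text
clock: 23.88
eef_pos: [545.2, 295.2, 154.1]
eef_rot: [0.0, 1.0, -0.02, -0.001]
contact_force: [0.2, 0.8, -0.3]
opening: 14.9
grasp_force: 39.2
```

{"name": "move_arm", "arguments": {"moves": [0, 0, -25, 0, 0, 0, 0.1, 0, 0, -65, 0, 0, 0, 0.1, 0, 0, -105, 0, 0, 0, 0.1, 0, 0, -122, 0, 0, 0, 0.1, 0, 0, -125, 0, 0, 0, 0.1, 0, 0, -127, 0, 0, 0, 0.1, 0, 0, -127, 0, 0, 0, 0.1]}}

```text
clock: 24.75
eef_pos: [546.1, 294.9, 30.2]
eef_rot: [-0.0, 1.0, -0.02, 0.001]
contact_force: [-3.1, -3.1, 7.6]
opening: 14.4
grasp_force: 41.5
```

Contact; release, rise, and withdraw to the right so the cameras see the insert.

{"name": "move_arm", "arguments": {"moves": [0, 0, 0, 0, 0, 0, 0.22, 0, 0, 0, 0, 0, 0, 0.3, 0, 0, 0, 0, 0, 0, 0.3, 0, 0, 25, 0, 0, 0, 0.3, 0, 0, 70, 0, 0, 0, 0.3, 0, 0, 130, 0, 0, 0, 0.3, 0, 0, 180, 0, 0, 0, 0.3, 0, 0, 180, 0, 0, 0, 0.3]}}

```text
clock: 25.75
eef_pos: [546.7, 295.7, 213.1]
eef_rot: [-0.002, 1.0, -0.02, 0.003]
contact_force: [0.4, 0.8, 0.1]
opening: 25.8
grasp_force: 0.0
```

{"name": "move_arm", "arguments": {"moves": [-20, -60, 0, 0, 0, 0, 0.3, -40, -120, 0, 0, 0, 0, 0.3, -60, -180, 0, 0, 0, 0, 0.3, -80, -240, 0, 0, 0, 0, 0.3, -100, -300, 0, 0, 0, 0, 0.3, -120, -360, 0, 0, 0, 0, 0.3, -140, -420, 0, 0, 0, 0, 0.3, -160, -480, 0, 0, 0, 0, 0.3, -180, -540, 0, 0, 0, 0, 0.3, -200, -600, 0, 0, 0, 0, 0.3]}}

```text
clock: 27.0
eef_pos: [346.6, -299.5, 207.6]
eef_rot: [-0.0, 1.0, -0.02, -0.0]
contact_force: [2.1, 0.1, 0.1]
opening: 25.7
grasp_force: 0.0
```

{"name": "move_arm", "arguments": {"moves": [-40, -60, 0, 0, 0, 0, 0.3, -80, -120, 0, 0, 0, 0, 0.3, -120, -180, 0, 0, 0, 0, 0.3, -120, -240, 0, 0, 0, 0, 0.3, -120, -240, 0, 0, 0, 0, 0.3, -120, -240, 0, 0, 0, 0, 0.3]}}

```text
clock: 27.75
eef_pos: [227.1, -538.6, 206.6]
eef_rot: [-0.001, 1.0, -0.021, -0.0]
contact_force: [-0.2, 0.1, -0.2]
opening: 25.8
grasp_force: 0.0
```

```bash
python3 - <<'E'
from h import *
im=shot('top','top9');s=shot('side','side9')
o=get_obs();print(o['clock'],o['eef_pos'],o['contact_force'])
cv2.imwrite('pics/c9.png',np.vstack([cv2.resize(im[90:270,80:360],None,fx=2,fy=2,interpolation=cv2.INTER_CUBIC)[:330],cv2.resize(s[235:365,90:370],None,fx=2,fy=2,interpolation=cv2.INTER_CUBIC)])[:,:,::-1])
c=cv2.resize(im[160:270,85:250],None,fx=4.8,fy=4.8,interpolation=cv2.INTER_CUBIC);cv2.imwrite('pics/c10.png',c[:,:,::-1])
E
```

```text
27.85 [ 227.88311258 -537.19676077  207.43861586] [-0.03808031  0.32648597  0.2513034 ]
```

View pics/c9.png

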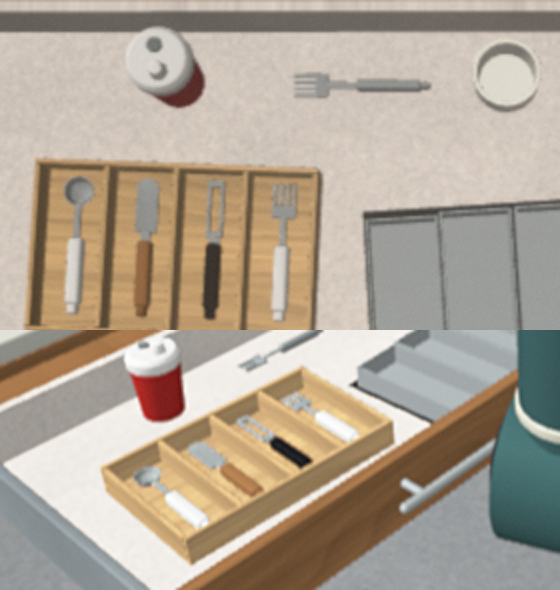

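View pics/c10.png

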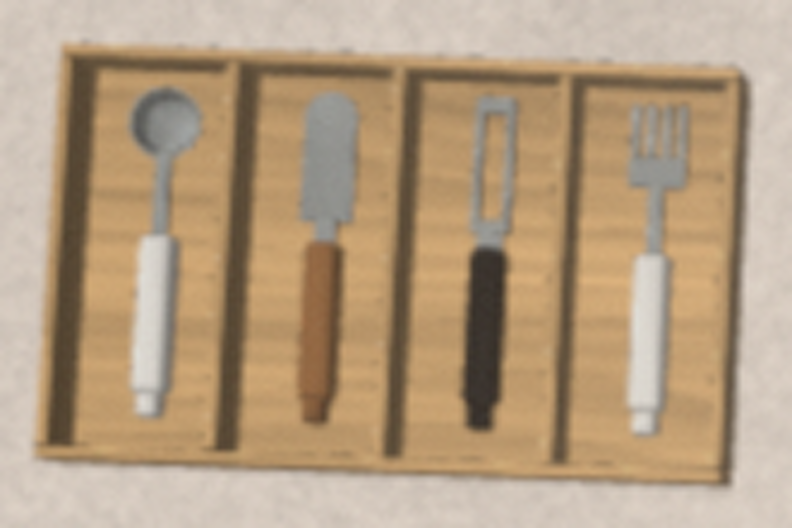

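All four utensils lie flat and centred in the insert, in order: spoon, spreader, peeler, fork. The handle middles are about 30 mm in front of the insert's middle.

```bash
python3 -c "
from workcell import sign_off;print(sign_off())"
```

```text
the job is handed in; nothing more can be done
None
```

The job is handed in at about 28 s: from left to right, the spoon, spreader, peeler and fork lie flat in the insert, and the arm did not touch the bystanders; the judge's result is not shown.

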